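# Find and mark the soft spring mount

## Task

One of the three spring mounts on the bench has gone soft. Working from left to right as the robot sees them, press each round pad gently with the fingertips so that it clearly sinks, and let it spring back before you go on; then push the yellow tag of the softest mount all the way down and take the hand away. Leave the other two tags up, do not lift or shove the mounts, and leave everything else on the bench where it is.

Things in the scene. Friction and masses are not known exactly. Their poses are not given: they have to be found in the camera images.
- mount_a: one of three identical-looking spring mounts standing loose on the bench, 1 kg: dark steel plate 132x64x10 mm with a sprung round pad and a grey housing 44 mm high for a yellow tag. Origin: underside of the plate, on the pad's axis; x points from the tag to the pad, z up; the plate spans x=-90 to +42 mm. Which place holds the softest changes from run to run
- pad_a (a joint): how far this pad is pressed down, m: 0 = up, 0.014 = on its stop; springs back. Sinks from about 1.5 N on, then the force grows in proportion to travel (6 to 20 N at the stop). 6.5 N sinks the softest pad over 10 mm, the others under 8 mm; each spring is at least 1.6 times as stiff as the next softer
- pad_a_top (a point): centre of the top face of the black rubber pad of mount_a, 48 mm across, 74 mm above the bench when up
- tag_a (a joint): how far the yellow tag of mount_a is pushed down, m: 0 = up, 0.015 = all the way down on its stop. Stiff by friction (about 4 N to move it); it stays where it is left
- tag_a_top (a point): centre of the top face of the yellow tag of mount_a, 24x22 mm, 64 mm from the pad's axis along -x of the mount, 62 mm above the bench when up, 47 mm when all the way down (3 mm above its housing)
- mount_b: one of three identical-looking spring mounts standing loose on the bench, 1 kg: dark steel plate 132x64x10 mm with a sprung round pad and a grey housing 44 mm high for a yellow tag. Origin: underside of the plate, on the pad's axis; x points from the tag to the pad, z up; the plate spans x=-90 to +42 mm. Which place holds the softest changes from run to run
- pad_b (a joint): how far this pad is pressed down, m: 0 = up, 0.014 = on its stop; springs back. Sinks from about 1.5 N on, then the force grows in proportion to travel (6 to 20 N at the stop). 6.5 N sinks the softest pad over 10 mm, the others under 8 mm; each spring is at least 1.6 times as stiff as the next softer
- pad_b_top (a point): centre of the top face of the black rubber pad of mount_b, 48 mm across, 74 mm above the bench when up
- tag_b (a joint): how far the yellow tag of mount_b is pushed down, m: 0 = up, 0.015 = all the way down on its stop. Stiff by friction (about 4 N to move it); it stays where it is left
- tag_b_top (a point): centre of the top face of the yellow tag of mount_b, 24x22 mm, 64 mm from the pad's axis along -x of the mount, 62 mm above the bench when up, 47 mm when all the way down (3 mm above its housing)
- mount_c: one of three identical-looking spring mounts standing loose on the bench, 1 kg: dark steel plate 132x64x10 mm with a sprung round pad and a grey housing 44 mm high for a yellow tag. Origin: underside of the plate, on the pad's axis; x points from the tag to the pad, z up; the plate spans x=-90 to +42 mm. Which place holds the softest changes from run to run
- pad_c (a joint): how far this pad is pressed down, m: 0 = up, 0.014 = on its stop; springs back. Sinks from about 1.5 N on, then the force grows in proportion to travel (6 to 20 N at the stop). 6.5 N sinks the softest pad over 10 mm, the others under 8 mm; each spring is at least 1.6 times as stiff as the next softer
- pad_c_top (a point): centre of the top face of the black rubber pad of mount_c, 48 mm across, 74 mm above the bench when up
- tag_c (a joint): how far the yellow tag of mount_c is pushed down, m: 0 = up, 0.015 = all the way down on its stop. Stiff by friction (about 4 N to move it); it stays where it is left
- tag_c_top (a point): centre of the top face of the yellow tag of mount_c, 24x22 mm, 64 mm from the pad's axis along -x of the mount, 62 mm above the bench when up, 47 mm when all the way down (3 mm above its housing)
- bead_press_2: small turned-wood bead stamp standing upright, 22x22x62 mm; a bystander to be left alone; origin at the centre of its underside
- cork: scorched cork block 30x60x24 mm; a bystander to be left alone; origin at the centre of its underside
- small_hammer: small steel hammer lying flat, 53x138x17 mm; a bystander to be left alone; origin at the centre of its underside
- graphite_block: flat black graphite block 52x82x11 mm; a bystander to be left alone; origin at the centre of its underside
- lighter: black pocket lighter lying flat, 24x65x12 mm; a bystander to be left alone; origin at the centre of its underside

How it is judged:
By the outcome, as a careful person would: the job done as asked, in the order asked, and still so for the second after the job is handed in, with the robot touching nothing.
It also fails if it takes over 48 s, if anything falls off the work surface, if the arm or the gripper's body presses on something with over 40 N, if the wrist force passes 120 N, or if a joint passes its speed limit or range.

## Robot

A 7-joint arm with a two-finger parallel gripper is mounted at the origin on a cart in front of the work surface, level with it; the furniture and walls round the work are solid. World frame = base frame: x ahead of the robot, y to its left, z up, the work surface at z = 0. Lengths are in m, angles in rad, forces in N, time in s.
With the tool pointing down it reaches from about 0.425 to 0.875 m from the base axis. Payload 9.9 kg.
Tool frame: the origin (TCP) lies midway between the tips of the shut fingers; the grasp point (between the pads) lies 19 mm behind it; z points along the fingers, y is the direction in which the jaws open and shut (so a half turn about z gives the same grasp; the last joint's range is limited). The gripper opens to 85 mm and grips with 20 to 120 N. Pads are 22 mm wide; open, the fingers measure 114 mm over their backs; the gripper's body (76 mm by 85 mm) begins 54 mm behind the grasp point. The pads swing forward as they close: fully open they stand 13 mm farther back than shut.
Start: joints at [-1.368, 0.576, 0.025, 1.437, -0.015, 1.129, -0.057], TCP at [0.191, 0.647, 0.231] pointing down, gripper open.
Joint ranges: [-2.76, 2.76], [-0.34, 2.15], [-1.52, 1.57], [0.19, 2.46], [-1.09, 4.23], [0.17, 1.99], [-2.82, 2.82]. Speed limits (rad/s): [2.22, 2.22, 3.01, 3.01, 3.14, 3.14, 3.14].

## Interface

Orientations are given as a unit quaternion [w, x, y, z].
In Python, from bench import telemetry, cams, bot, spotter gives the robot as it stands. The module is installed in compiled form; this text tells all that it offers.
- The arm moves only by the tool step_arm, never from a script. Its argument "series" is a list of rows, each an object with "delta_pos": the shift along the tool's x, y, z in mm, a list of three; "roll": the turn about the tool's z in degrees. In form: [{"delta_pos": [dx, dy, dz], "roll": roll}, ...]. A call has 1 to 12 rows; each row is the pose to reach, as a shift and turn from the pose commanded when the call began, along the tool's axes at that moment; what a row does not reach only later rows make up. A row lasts 1/12 s, in which the tool goes at most 41.7 mm and 7.16 degrees, less where a joint would pass 70% of its speed; a pose out of reach is approached as far as the arm can. A call with a gripper value outside its range is refused whole. "jaw" is the finger opening in mm, from 0 to 85.4, set as the call begins (left out, the last holds). The fingers move at their own pace and stop on an object; "force" is the grip in N (left out, the last holds). Time passes only in rows, so rows that repeat a pose let the fingers close. It gives the time, the measured TCP pose, the force and the opening at its end, in the units of the state.
- telemetry.read_state(): the state, without advancing time (a new reading comes with each control period).
- cams.read_camera(name): name is "side" or "top" or "wrist"; returns the picture (384x512x3 uint8, blue, green, red); there is no depth.
- cams.camera_info(name): a dict with "K" (3x3 intrinsics, pixels), "rvec" (rotation vector, rad) and "tvec" (3), from world to camera coordinates, as OpenCV has them. Camera axes: x right, y down, z forward; pixel columns grow to the right and rows downward; lengths in m; the calibration is good to about 2 mm. A picture is of the moment at which its call begins: read the wrist's pose just before it. camera_info takes no time and is no camera call; for the wrist camera it gives the pose at the moment of the call.
- bot.finish_job(): hands the job in, once; it reports no verdict.
Trained networks look in the newest picture that a camera, given by its name, has taken for a name from the list of things; names that differ only in an ending like _2 or _b are one class to them, and where a whole thing is asked for, a point or a joint stands for the part that bears it (a point fixed in the world has none). Each returns a list of dicts, best first, with "conf" (0 to 1); they miss things now and then, are a little off and sometimes report something else, mostly with a low value. They report only what shows in the picture. A call takes as long as a camera call.
- spotter.search_frame(camera, name): "uv" ([column, row] in pixels, amid what is visible of it).
The state is a dict: "time_s": time; "qpos": joint angles; "qd": joint speeds; "effort": joint torques, N m; "ee_pos": TCP position; "tcp_rot": TCP orientation; "ft_force": force on the tool from outside, world axes, zero at the start; "torque": the same for the moment, N m; "width": opening from 0.0 (shut) to 1.0 (fully open).
Only numpy, scipy, OpenCV 4.12 (cv2) and the standard library are available. Lean on these libraries where they do the work, as an engineer would, in place of code of your own. Each camera call takes 0.05 s, during which the arm holds its last target. There are 200 camera calls.

## Working session

There is one attempt and no reset: what is moved stays moved. The work goes in short steps, Python scripts to look and compute and a tool call to move; the robot and the scene stay as the last step left them, time stands still between calls to the robot, and variables do not carry over. Pictures are saved under pics/ and viewed, about 8 in all and at most 12, crops included, and the job is handed in when it is done.

Besides the shell and the picture viewer there is one more tool, called after "Request:" by a JSON object that holds its "api" and its "payload", one argument or row to a line. step_arm: Moves the arm, as the interface text tells. Its arguments: {"type":"object","properties":{"series":{"type":"array"},"jaw":{"type":"number"},"force":{"type":"number"}},"required":["series"]}

```bash
mkdir -p pics; cat > h.py <<'E'
import numpy as np, cv2
from bench import telemetry, cams, bot, spotter
def ray(cam,uv,z):
    i=cams.camera_info(cam);K=np.array(i["K"],float);R=cv2.Rodrigues(np.array(i["rvec"],float))[0];t=np.array(i["tvec"],float).ravel()
    d=R.T@np.linalg.inv(K)@np.array([uv[0],uv[1],1.]);c=-R.T@t
    return c+d*(z-c[2])/d[2]
def proj(cam,P):
    i=cams.camera_info(cam)
    return cv2.projectPoints(np.array(P,float).reshape(-1,3),np.array(i["rvec"],float),np.array(i["tvec"],float),np.array(i["K"],float),None)[0].reshape(-1,2)
E
python3 - <<'E'
from h import *
s=telemetry.read_state();print(s)
for c in("top","side"):
    cv2.imwrite(f"pics/{c}0.png",cams.read_camera(c))
    for n,z in(("pad_a_top",.074),("tag_a_top",.062),("mount_a",0.02)):
        for d in spotter.search_frame(c,n): print(c,n,d,ray(c,d["uv"],z).round(3))
E
```

```text
{'time_s': 0.0, 'qpos': array([-1.36779294,  0.57651751,  0.02483381,  1.43789937, -0.01500237,
        1.12899495, -0.05651352]), 'qd': array([ 5.71185767e-04,  1.34037668e-03, -9.56176372e-04, -3.44989483e-04,
        1.04647467e-03, -7.28011933e-05, -6.32810290e-05]), 'effort': array([-5.25718970e-04, -7.65760303e+01,  2.24995427e+00, -2.85952342e+01,
        1.51461374e-02,  1.30768778e-02, -4.06819095e-05]), 'ee_pos': array([0.19081036, 0.64700323, 0.23045529]), 'tcp_rot': array([-7.84750440e-05,  1.42896664e-01,  9.89737276e-01, -8.13627707e-04]), 'ft_force': array([ 0.11855718,  0.42508766, -0.16003898]), 'torque': array([0.00399183, 0.00815107, 0.0331697 ]), 'width': 1.002185110286602}
top pad_a_top {'uv': [229.4, 158.6], 'conf': 0.77} [0.641 0.142 0.074]
top mount_a {'uv': [305.2, 163.2], 'conf': 0.91} [ 0.632 -0.039  0.02 ]
top mount_a {'uv': [168.0, 160.2], 'conf': 0.74} [0.649 0.297 0.02 ]
top mount_a {'uv': [233.8, 167.0], 'conf': 0.69} [0.628 0.135 0.02 ]
top mount_a {'uv': [364.2, 157.2], 'conf': 0.66} [ 0.643 -0.182  0.02 ]
top mount_a {'uv': [234.2, 183.7], 'conf': 0.65} [0.587 0.135 0.02 ]
side pad_a_top {'uv': [274.7, 181.9], 'conf': 0.63} [0.639 0.111 0.074]
side tag_a_top {'uv': [252.1, 186.0], 'conf': 0.43} [0.583 0.115 0.062]
side mount_a {'uv': [294.3, 281.8], 'conf': 0.87} [ 0.651 -0.191  0.02 ]
side mount_a {'uv': [268.4, 195.1], 'conf': 0.8} [0.626 0.138 0.02 ]
side mount_a {'uv': [281.7, 238.8], 'conf': 0.79} [ 0.641 -0.051  0.02 ]
side mount_a {'uv': [200.6, 224.5], 'conf': 0.17} [0.458 0.015 0.02 ]
```

```bash
python3 -c "
import cv2
a=cv2.imread('pics/top0.png');cv2.imwrite('pics/top0c.png',cv2.resize(a[90:280,110:420],(800,490),interpolation=3))"
```

```text
(no output)
```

View pics/top0c.png

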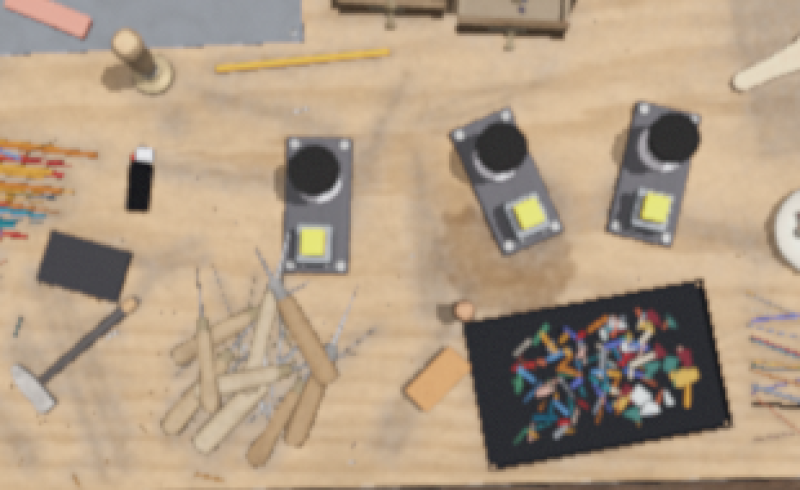

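View pics/side0.png

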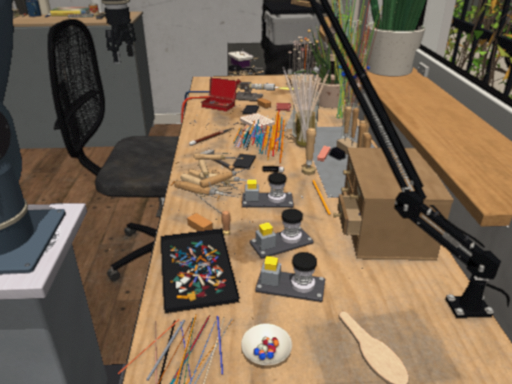

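The side view shows three mounts in a row, pads at about (278,181), (291,217) and (304,262), and a lamp arm on the right. The top crop shows all three tags up and on the robot's side of the pads. Next I'll measure the pads and tags from colour.

```bash
python3 - <<'E'
from h import *
a=cv2.imread('pics/top0.png')
f=2.58
for nm,(p,t) in dict(L=((315,170),(313,241)),M=((500,147),(530,212)),R=((672,137),(656,207))).items():
    out=[]
    for (u,v),z,m in((p,.074,(a.max(2)<50)),(t,.062,((a[...,1]>150)&(a[...,0].astype(int)<a[...,1]-70)))):
        n,l,st,c=cv2.connectedComponentsWithStats(m.astype(np.uint8))
        u,v=u/f+110,v/f+90
        k=l[int(v),int(u)]; out.append((st[k],c[k].round(1),ray("top",c[k],z)))
    P,T=out[0][2],out[1][2]
    print(nm,out,"dist",np.linalg.norm((P-T)[:2]).round(4),"yaw",np.degrees(np.arctan2(*(P-T)[1::-1])).round(1))
    print("side proj",proj("side",[P,T]).round(0))
print(ray("side",(470,310),0),proj("top",[ray("side",(470,310),0)]))
i=cams.camera_info("top");print(-cv2.Rodrigues(np.array(i["rvec"]))[0].T@i["tvec"])
E
```

```text
L [(array([222, 148,  19,  17, 201], dtype=int32), array([230.8, 155.6]), array([0.64801222, 0.13874966, 0.074     ])), (array([226, 179,  10,  10,  86], dtype=int32), array([230.8, 183.4]), array([0.58390623, 0.14096873, 0.062     ]))] dist 0.0641 yaw -2.0
side proj [[277. 176.]
 [252. 181.]]
M [(array([295, 139,  18,  17, 211], dtype=int32), array([303.5, 146.6]), array([ 0.66444566, -0.03117631,  0.074     ])), (array([309, 167,  12,  12,  86], dtype=int32), array([314.4, 172.5]), array([ 0.60422113, -0.05570071,  0.062     ]))] dist 0.065 yaw 22.2
side proj [[292. 213.]
 [266. 225.]]
R [(array([362, 135,  18,  17, 221], dtype=int32), array([370.4, 142.9]), array([ 0.66857691, -0.18666592,  0.074     ])), (array([359, 165,  10,  11,  89], dtype=int32), array([363.4, 170.2]), array([ 0.60659878, -0.17034336,  0.062     ]))] dist 0.0641 yaw -14.8
side proj [[305. 258.]
 [271. 259.]]
[ 0.97000592 -0.26216328  0.        ] [[388.46381989  29.08059954]]
[0.48326622 0.06778118 1.19128082]
```

View pics/top0.png

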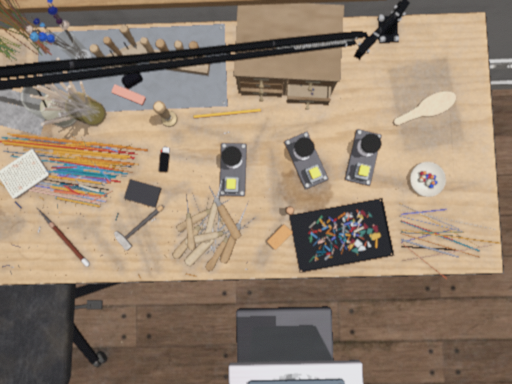

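Pad-to-tag distances come out at 64.1, 65.0 and 64.1 mm against the 64 mm given, so the positions hold up. The lamp arm and the cabinet are beyond the mounts. Moving over the left pad with the fingers shut.

Request:
{"api": "step_arm", "payload": {
  "series": [
    {"delta_pos": [-34, -21, 0], "roll": 0},
    {"delta_pos": [-68, -42, 0], "roll": 0},
    {"delta_pos": [-102, -63, 0], "roll": 0},
    {"delta_pos": [-136, -84, 0], "roll": 0},
    {"delta_pos": [-170, -105, 0], "roll": 0},
    {"delta_pos": [-204, -126, 0], "roll": 0},
    {"delta_pos": [-238, -147, 0], "roll": 0},
    {"delta_pos": [-272, -168, 0], "roll": 0},
    {"delta_pos": [-306, -189, 0], "roll": 0},
    {"delta_pos": [-340, -210, 0], "roll": 0},
    {"delta_pos": [-374, -231, 0], "roll": 0},
    {"delta_pos": [-408, -252, 0], "roll": 0}
  ],
  "jaw": 0,
  "force": 20
}}

```text
time_s: 1.4
ee_pos: [0.5121, 0.2887, 0.2316]
tcp_rot: [0.0, 0.143, 0.99, 0.0]
ft_force: [0.3, 0.8, 1.4]
width: 0.003
```

Request:
{"api": "step_arm", "payload": {
  "series": [
    {"delta_pos": [-29, -18, 10], "roll": 0},
    {"delta_pos": [-58, -35, 20], "roll": 0},
    {"delta_pos": [-87, -53, 35], "roll": 0},
    {"delta_pos": [-116, -70, 50], "roll": 0},
    {"delta_pos": [-145, -88, 65], "roll": 0},
    {"delta_pos": [-165, -100, 85], "roll": 0},
    {"delta_pos": [-173, -105, 105], "roll": 0},
    {"delta_pos": [-173, -105, 120], "roll": 0},
    {"delta_pos": [-173, -105, 130], "roll": 0},
    {"delta_pos": [-173, -105, 130], "roll": 0},
    {"delta_pos": [-173, -105, 130], "roll": 0}
  ]
}}

```text
time_s: 2.32
ee_pos: [0.6469, 0.1414, 0.1013]
tcp_rot: [-0.0, 0.142, 0.99, 0.0]
ft_force: [-0.2, 0.7, 0.1]
width: 0.003
```

```bash
python3 - <<'E'
from h import *
s=telemetry.read_state();print(s["time_s"],s["ee_pos"],s["ft_force"])
w=cams.read_camera("wrist");cv2.imwrite("pics/w1.png",w)
pts=[s["ee_pos"],(.648,.139,.074),(.584,.141,.062)]
print(proj("wrist",pts))
for n in("pad_a_top","tag_a_top"): print(n,[(d,ray("wrist",d["uv"],.074 if n[0]=='p' else .062).round(4)) for d in spotter.search_frame("wrist",n)])
cv2.imwrite("pics/t1.png",cams.read_camera("top")[100:220,170:410])
E
```

```text
2.3167 [0.64686913 0.14138257 0.10132035] [-0.22152659  0.73312858  0.12396235]
[[258.53411435 240.52225838]
 [255.60071794 225.83483986]
 [231.40231845 131.84374577]]
pad_a_top [({'uv': [248.0, 214.7], 'conf': 0.91}, array([0.6393, 0.1363, 0.074 ]))]
tag_a_top [({'uv': [229.6, 131.2], 'conf': 0.94}, array([0.5837, 0.1399, 0.062 ]))]
```

View pics/w1.png

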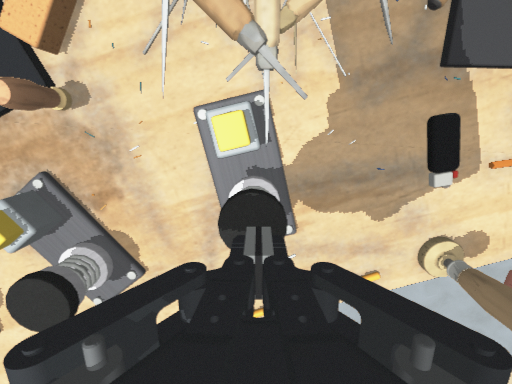

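The wrist view shows the shut tips over the left pad, whose centre is at about (252,225). Its tag is at (231,131), clear of the fingers. Pressing in steps now.

Request:
{"api": "step_arm", "payload": {
  "series": [
    {"delta_pos": [0, 0, 12], "roll": 0},
    {"delta_pos": [0, 0, 22], "roll": 0},
    {"delta_pos": [0, 0, 26], "roll": 0},
    {"delta_pos": [0, 0, 29], "roll": 0},
    {"delta_pos": [0, 0, 31], "roll": 0},
    {"delta_pos": [0, 0, 31], "roll": 0},
    {"delta_pos": [0, 0, 31], "roll": 0},
    {"delta_pos": [0, 0, 31], "roll": 0}
  ]
}}

```text
time_s: 3.18
ee_pos: [0.647, 0.1407, 0.0706]
tcp_rot: [-0.0, 0.143, 0.99, -0.0]
ft_force: [-3.6, -0.3, 3.6]
width: 0.005
```

Request:
{"api": "step_arm", "payload": {
  "series": [
    {"delta_pos": [0, 0, 2], "roll": 0},
    {"delta_pos": [0, 0, 4], "roll": 0},
    {"delta_pos": [0, 0, 4], "roll": 0},
    {"delta_pos": [0, 0, 4], "roll": 0},
    {"delta_pos": [0, 0, 4], "roll": 0}
  ]
}}

```text
time_s: 3.6
ee_pos: [0.6473, 0.1407, 0.0669]
tcp_rot: [0.0, 0.143, 0.99, 0.0]
ft_force: [-5.0, -0.2, 7.3]
width: 0.004
```

```bash
python3 - <<'E'
from h import *
for k in range(3):
    s=telemetry.read_state();print(s["time_s"],s["ee_pos"].round(4),s["ft_force"].round(2)); cams.read_camera("wrist")
E
```

```text
3.6 [0.6473 0.1407 0.0669] [-4.97 -0.2   7.31]
3.65 [0.6473 0.1407 0.0669] [-4.05 -0.39  6.8 ]
3.7 [0.6473 0.1407 0.0669] [-3.95  0.55  7.74]
```

Request:
{"api": "step_arm", "payload": {
  "series": [
    {"delta_pos": [0, 0, 2], "roll": 0},
    {"delta_pos": [0, 0, 2], "roll": 0},
    {"delta_pos": [0, 0, 2], "roll": 0},
    {"delta_pos": [0, 0, -3], "roll": 0},
    {"delta_pos": [0, 0, -10], "roll": 0},
    {"delta_pos": [0, 0, -25], "roll": 0},
    {"delta_pos": [0, 0, -35], "roll": 0},
    {"delta_pos": [0, 0, -35], "roll": 0},
    {"delta_pos": [0, 0, -35], "roll": 0},
    {"delta_pos": [0, 0, -35], "roll": 0}
  ]
}}

```text
time_s: 4.58
ee_pos: [0.6471, 0.1406, 0.1009]
tcp_rot: [-0.0, 0.143, 0.99, -0.0]
ft_force: [0.4, -0.7, -0.6]
width: 0.0
```

```bash
python3 - <<'E'
from h import *
for k in range(2):
    s=telemetry.read_state();print(s["time_s"],s["ee_pos"].round(4),s["ft_force"].round(2)); w=cams.read_camera("wrist")
cv2.imwrite("pics/w2.png",w)
a=cv2.imread("pics/w1.png")
# compare tag location
for im in(a,w):
    m=((im[...,1]>150)&(im[...,0].astype(int)<im[...,1]-70)).astype(np.uint8)
    n,l,st,c=cv2.connectedComponentsWithStats(m);k=l[131,231];print(st[k],c[k])
print(proj("wrist",[(.584,.141,.062)]))
E
```

```text
4.5833 [0.6471 0.1406 0.1009] [ 0.4  -0.68 -0.61]
4.6333 [0.6469 0.1406 0.1006] [-0.75 -0.81  1.01]
[ 211  110   39   41 1168] [230.37157534 130.1489726 ]
[ 212  110   39   41 1178] [231.31833616 129.83701188]
[[232.79854942 132.45859021]]
```

Left mount: about 7.3 N at 7 mm. It sprang back and its tag hasn't moved. On to the middle pad.

Request:
{"api": "step_arm", "payload": {
  "series": [
    {"delta_pos": [-11, -27, -5], "roll": 0},
    {"delta_pos": [-22, -54, -5], "roll": 0},
    {"delta_pos": [-33, -81, -5], "roll": 0},
    {"delta_pos": [-44, -108, -5], "roll": 0},
    {"delta_pos": [-55, -135, -5], "roll": 0},
    {"delta_pos": [-62, -153, 0], "roll": 0},
    {"delta_pos": [-65, -160, 0], "roll": 0},
    {"delta_pos": [-65, -160, 0], "roll": 0},
    {"delta_pos": [-65, -160, 0], "roll": 0}
  ]
}}

```text
time_s: 5.43
ee_pos: [0.6642, -0.0301, 0.1009]
tcp_rot: [-0.0, 0.143, 0.99, 0.0]
ft_force: [-0.2, 1.8, -0.0]
width: -0.001
```

```bash
python3 - <<'E'
from h import *
s=telemetry.read_state();print(s["time_s"],s["ee_pos"].round(4),s["ft_force"].round(2))
w=cams.read_camera("wrist");cv2.imwrite("pics/w3.png",w)
print(proj("wrist",[s["ee_pos"],(.664,-.031,.074),(.604,-.056,.062)]))
for n in("pad_a_top","tag_a_top"): print(n,[(d,ray("wrist",d["uv"],.074 if n[0]=='p' else .062).round(4)) for d in spotter.search_frame("wrist",n)])
E
```

```text
5.4333 [ 0.6642 -0.0301  0.1009] [-0.23  1.76 -0.04]
[[257.12118199 242.08283127]
 [255.89788207 225.13129283]
 [195.06727411 147.91735103]]
pad_a_top [({'uv': [487.8, 128.4], 'conf': 0.74}, array([0.6429, 0.1244, 0.074 ])), ({'uv': [198.3, 145.6], 'conf': 0.39}, array([ 0.603 , -0.0503,  0.074 ]))]
tag_a_top [({'uv': [480.4, 24.7], 'conf': 0.63}, array([0.5829, 0.1334, 0.062 ]))]
```

View pics/w3.png

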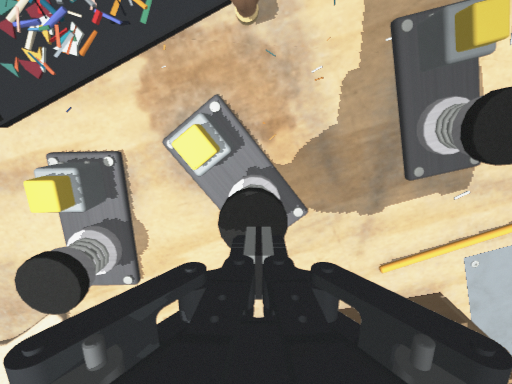

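The tips are centred over the middle pad at (253,220), and its tag at (195,147) is where predicted. Same press to 7 mm.

Request:
{"api": "step_arm", "payload": {
  "series": [
    {"delta_pos": [0, 0, 12], "roll": 0},
    {"delta_pos": [0, 0, 22], "roll": 0},
    {"delta_pos": [0, 0, 26], "roll": 0},
    {"delta_pos": [0, 0, 29], "roll": 0},
    {"delta_pos": [0, 0, 32], "roll": 0},
    {"delta_pos": [0, 0, 34], "roll": 0},
    {"delta_pos": [0, 0, 34], "roll": 0},
    {"delta_pos": [0, 0, 34], "roll": 0},
    {"delta_pos": [0, 0, 34], "roll": 0}
  ]
}}

```text
time_s: 6.33
ee_pos: [0.6643, -0.031, 0.0676]
tcp_rot: [0.0, 0.143, 0.99, 0.0]
ft_force: [-2.1, 2.1, 4.2]
width: -0.003
```

```bash
python3 - <<'E'
from h import *
for k in range(4):
    s=telemetry.read_state();print(s["time_s"],s["ee_pos"].round(4),s["ft_force"].round(2)); cams.read_camera("wrist")
E
```

```text
6.3333 [ 0.6643 -0.031   0.0676] [-2.09  2.1   4.18]
6.3833 [ 0.6644 -0.0311  0.0677] [-2.79  1.51  2.99]
6.4333 [ 0.6644 -0.0311  0.0677] [-2.45  1.5   3.57]
6.4833 [ 0.6644 -0.0311  0.0676] [-1.85  1.7   3.43]
```

Request:
{"api": "step_arm", "payload": {
  "series": [
    {"delta_pos": [0, 0, 3], "roll": 0},
    {"delta_pos": [0, 0, 3], "roll": 0},
    {"delta_pos": [0, 0, 3], "roll": 0},
    {"delta_pos": [0, 0, 3], "roll": 0}
  ]
}}

```text
time_s: 6.87
ee_pos: [0.6646, -0.0312, 0.0644]
tcp_rot: [0.0, 0.143, 0.99, 0.0]
ft_force: [-0.9, 1.8, 5.3]
width: 0.003
```

Request:
{"api": "step_arm", "payload": {
  "series": [
    {"delta_pos": [0, 0, -3], "roll": 0},
    {"delta_pos": [0, 0, -10], "roll": 0},
    {"delta_pos": [0, 0, -25], "roll": 0},
    {"delta_pos": [0, 0, -37], "roll": 0},
    {"delta_pos": [0, 0, -42], "roll": 0},
    {"delta_pos": [0, 0, -42], "roll": 0},
    {"delta_pos": [0, 0, -42], "roll": 0}
  ]
}}

```text
time_s: 7.45
ee_pos: [0.6643, -0.0314, 0.1064]
tcp_rot: [0.0, 0.143, 0.99, -0.0]
ft_force: [-0.8, -0.1, -1.3]
width: -0.001
```

Middle mount: 3.5 N at 6.4 mm and 5.3 N at 9.6 mm, clearly softer than the left. On to the right pad.

Request:
{"api": "step_arm", "payload": {
  "series": [
    {"delta_pos": [-8, -25, 0], "roll": 0},
    {"delta_pos": [-16, -50, 0], "roll": 0},
    {"delta_pos": [-24, -75, 0], "roll": 0},
    {"delta_pos": [-32, -100, 0], "roll": 0},
    {"delta_pos": [-40, -125, 0], "roll": 0},
    {"delta_pos": [-46, -142, 3], "roll": 0},
    {"delta_pos": [-48, -148, 6], "roll": 0},
    {"delta_pos": [-48, -148, 6], "roll": 0},
    {"delta_pos": [-48, -148, 6], "roll": 0}
  ]
}}

```text
time_s: 8.2
ee_pos: [0.6681, -0.1854, 0.0994]
tcp_rot: [-0.001, 0.143, 0.99, 0.001]
ft_force: [-0.0, 1.5, 0.7]
width: -0.003
```

```bash
python3 - <<'E'
from h import *
s=telemetry.read_state();print(s["time_s"],s["ee_pos"].round(4),s["ft_force"].round(2))
w=cams.read_camera("wrist");cv2.imwrite("pics/w4.png",w)
print(proj("wrist",[s["ee_pos"],(.6686,-.1867,.074),(.6066,-.1703,.062),(.604,-.056,.062)]))
E
```

```text
8.2 [ 0.6681 -0.1854  0.0994] [-0.02  1.54  0.67]
[[257.33378786 241.42724632]
 [255.74267876 226.46476296]
 [253.21233026 127.87074353]
 [428.77400376  70.5440627 ]]
```

View pics/w4.png

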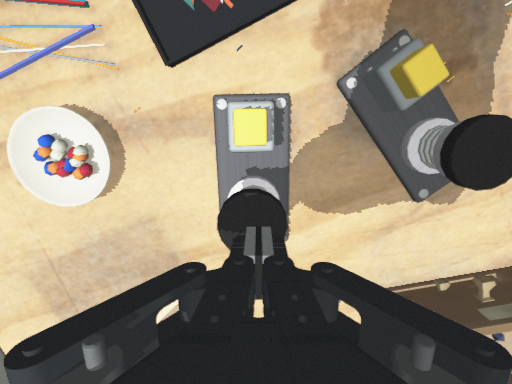

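The tips are over the right pad at (253,220), and its tag at (251,128) is as predicted.

Request:
{"api": "step_arm", "payload": {
  "series": [
    {"delta_pos": [0, 0, 12], "roll": 0},
    {"delta_pos": [0, 0, 22], "roll": 0},
    {"delta_pos": [0, 0, 26], "roll": 0},
    {"delta_pos": [0, 0, 29], "roll": 0},
    {"delta_pos": [0, 0, 31], "roll": 0},
    {"delta_pos": [0, 0, 33], "roll": 0},
    {"delta_pos": [0, 0, 33], "roll": 0},
    {"delta_pos": [0, 0, 33], "roll": 0},
    {"delta_pos": [0, 0, 33], "roll": 0}
  ]
}}

```text
time_s: 9.0
ee_pos: [0.668, -0.185, 0.0678]
tcp_rot: [-0.001, 0.142, 0.99, 0.001]
ft_force: [-5.7, 5.1, 9.7]
width: -0.002
```

```bash
python3 - <<'E'
from h import *
for k in range(3):
    s=telemetry.read_state();print(s["time_s"],s["ee_pos"].round(4),s["ft_force"].round(2)); cams.read_camera("wrist")
E
```

```text
9.0 [ 0.668  -0.185   0.0678] [-5.72  5.1   9.72]
9.05 [ 0.6681 -0.1849  0.0678] [-5.17  4.82  9.56]
9.1 [ 0.668  -0.1849  0.0678] [-4.43  4.76  9.74]
```

Request:
{"api": "step_arm", "payload": {
  "series": [
    {"delta_pos": [1.5, 1.5, 0], "roll": 0},
    {"delta_pos": [1.5, 1.5, 1], "roll": 0},
    {"delta_pos": [1.5, 1.5, 2], "roll": 0},
    {"delta_pos": [1.5, 1.5, 2], "roll": 0},
    {"delta_pos": [1.5, 1.5, 2], "roll": 0}
  ]
}}

```text
time_s: 9.57
ee_pos: [0.668, -0.1848, 0.0665]
tcp_rot: [0.001, 0.143, 0.99, -0.0]
ft_force: [-1.7, 0.8, 11.4]
width: -0.001
```

Request:
{"api": "step_arm", "payload": {
  "series": [
    {"delta_pos": [0, 0, -3], "roll": 0},
    {"delta_pos": [0, 0, -10], "roll": 0},
    {"delta_pos": [0, 0, -25], "roll": 0},
    {"delta_pos": [0, 0, -35], "roll": 0},
    {"delta_pos": [0, 0, -40], "roll": 0},
    {"delta_pos": [0, 0, -40], "roll": 0},
    {"delta_pos": [0, 0, -40], "roll": 0}
  ]
}}

```text
time_s: 10.15
ee_pos: [0.6674, -0.1848, 0.1052]
tcp_rot: [0.0, 0.143, 0.99, -0.0]
ft_force: [-0.1, -0.3, -0.4]
width: 0.001
```

```bash
python3 - <<'E'
from h import *
s=telemetry.read_state();print(s["time_s"],s["ee_pos"].round(4),s["ft_force"].round(2))
w=cams.read_camera("wrist")
def tags(im,cam):
    m=((im[...,1]>150)&(im[...,0].astype(int)<im[...,1]-70)).astype(np.uint8)
    n,l,st,c=cv2.connectedComponentsWithStats(m)
    for k in range(1,n):
        if st[k][4]>(60 if cam=="top" else 600): print(cam,st[k],c[k].round(1),ray(cam,c[k],.062).round(4))
tags(w,"wrist");tags(cv2.imread("pics/w4.png"),"wrist")
E
```

```text
10.15 [ 0.6674 -0.1848  0.1052] [-0.14 -0.34 -0.41]
wrist [ 398   48   45   50 1272] [419.8  72.5] [ 0.6024 -0.0589  0.062 ]
wrist [ 234  110   32   36 1136] [249.6 127.5] [ 0.6044 -0.1729  0.062 ]
wrist [ 403   44   46   52 1364] [425.7  69.7] [ 0.6018 -0.0551  0.062 ]
wrist [ 233  108   34   38 1219] [249.9 126.5] [ 0.6039 -0.1725  0.062 ]
```

Right mount: 11.4 N at 7.5 mm, the stiffest, and its tag is unmoved. The middle is softest, so I'm going over its tag.

Request:
{"api": "step_arm", "payload": {
  "series": [
    {"delta_pos": [18, 20, 0], "roll": 0},
    {"delta_pos": [37, 40, 0], "roll": 0},
    {"delta_pos": [56, 60, 0], "roll": 0},
    {"delta_pos": [75, 80, 0], "roll": 0},
    {"delta_pos": [90, 97, 0], "roll": 0},
    {"delta_pos": [97, 106, 5], "roll": 0},
    {"delta_pos": [97, 106, 10], "roll": 0},
    {"delta_pos": [97, 106, 10], "roll": 0},
    {"delta_pos": [97, 106, 10], "roll": 0}
  ]
}}

```text
time_s: 10.95
ee_pos: [0.6046, -0.0575, 0.0946]
tcp_rot: [-0.0, 0.144, 0.99, -0.001]
ft_force: [-0.3, -0.4, 0.7]
width: -0.003
```

```bash
python3 - <<'E'
from h import *
s=telemetry.read_state();print(s["time_s"],s["ee_pos"].round(4),s["ft_force"].round(2))
w=cams.read_camera("wrist");cv2.imwrite("pics/w5.png",w)
print(proj("wrist",[s["ee_pos"],(.604,-.056,.062)]))
for d in spotter.search_frame("wrist","tag_a_top"):print(d,ray("wrist",d["uv"],.062))
E
```

```text
10.95 [ 0.6046 -0.0575  0.0946] [-0.26 -0.42  0.69]
[[259.26767785 241.32269335]
 [261.0206102  219.95963232]]
```

View pics/w5.png

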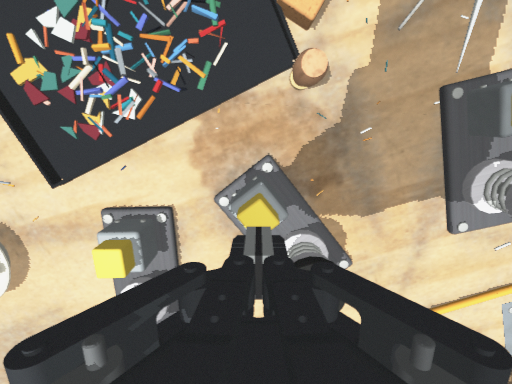

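The tag shows at about (258,213), partly behind the tips, which fits the predicted (261,220). Pushing it down.

Request:
{"api": "step_arm", "payload": {
  "series": [
    {"delta_pos": [0, 0, 15], "roll": 0},
    {"delta_pos": [0, 0, 27], "roll": 0},
    {"delta_pos": [0, 0, 31], "roll": 0},
    {"delta_pos": [0, 0, 35], "roll": 0},
    {"delta_pos": [0, 0, 39], "roll": 0},
    {"delta_pos": [0, 0, 43], "roll": 0},
    {"delta_pos": [0, 0, 46], "roll": 0},
    {"delta_pos": [0, 0, 48], "roll": 0},
    {"delta_pos": [0, 0, 48], "roll": 0},
    {"delta_pos": [0, 0, 48], "roll": 0}
  ]
}}

```text
time_s: 11.88
ee_pos: [0.6049, -0.0553, 0.0474]
tcp_rot: [0.0, 0.143, 0.99, 0.0]
ft_force: [0.3, 0.5, -0.8]
width: -0.003
```

Request:
{"api": "step_arm", "payload": {
  "series": [
    {"delta_pos": [0, 0, 1], "roll": 0},
    {"delta_pos": [0, 0, 2], "roll": 0},
    {"delta_pos": [0, 0, 2], "roll": 0},
    {"delta_pos": [0, 0, 2], "roll": 0}
  ]
}}

```text
time_s: 12.22
ee_pos: [0.6049, -0.0553, 0.0468]
tcp_rot: [0.001, 0.143, 0.99, 0.0]
ft_force: [-4.2, -0.7, 16.2]
width: 0.0
```

The tag is on its stop, with 16 N at z = 46.8 mm. Lifting and backing off.

Request:
{"api": "step_arm", "payload": {
  "series": [
    {"delta_pos": [0, 0, -4], "roll": 0},
    {"delta_pos": [0, 0, -15], "roll": 0},
    {"delta_pos": [0, 0, -40], "roll": 0},
    {"delta_pos": [0, 0, -70], "roll": 0},
    {"delta_pos": [0, 0, -100], "roll": 0},
    {"delta_pos": [25, 0, -130], "roll": 0},
    {"delta_pos": [55, 0, -150], "roll": 0},
    {"delta_pos": [80, 0, -160], "roll": 0},
    {"delta_pos": [100, 0, -160], "roll": 0},
    {"delta_pos": [100, 0, -160], "roll": 0},
    {"delta_pos": [100, 0, -160], "roll": 0}
  ]
}}

```text
time_s: 13.13
ee_pos: [0.5083, -0.027, 0.2064]
tcp_rot: [0.001, 0.142, 0.99, 0.0]
ft_force: [1.1, 0.1, 0.2]
width: -0.001
```

```bash
python3 - <<'E'
from h import *
s=telemetry.read_state();print(s["time_s"],s["ee_pos"].round(4),s["ft_force"].round(2))
w=cams.read_camera("wrist");b=cams.read_camera("side")
print(proj("wrist",[(.604,-.056,.047),(.664,-.031,.074)]).round())
a=cv2.imread("pics/side0.png")
f=lambda x:cv2.resize(x[160:310,220:345],(400,480),interpolation=3)
cv2.imwrite("pics/s_cmp.png",np.hstack([f(a),f(b)]))
cv2.imwrite("pics/w6.png",w)
E
```

```text
13.1333 [ 0.5083 -0.027   0.2064] [1.08 0.06 0.18]
[[258. 260.]
 [292. 309.]]
```

View pics/s_cmp.png

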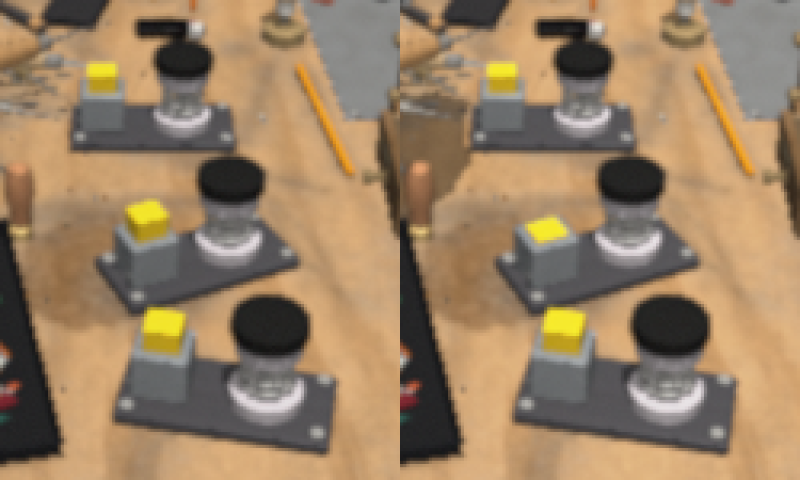

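View pics/w6.png

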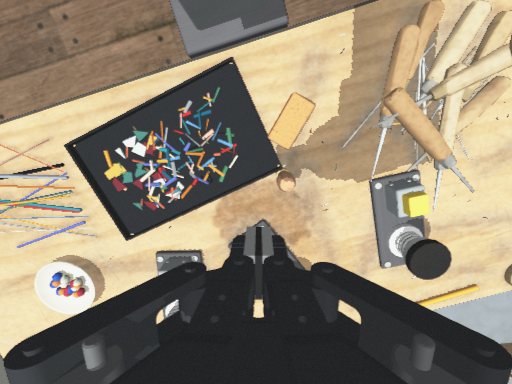

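The before/after side crop (middle mount at about (545,230) on the right) shows only the middle tag down, every mount in place and all pads up. The wrist view shows the bead stamp at (286,181) and the cork at (291,120) standing undisturbed. Handing in.

```bash
python3 -c "
from bench import bot;print(bot.finish_job())"
```

```text
the job is handed in; nothing more can be done
None
```

The middle mount was the softest. I pushed its yellow tag all the way down and handed the job in at about 13 s.

I pressed the pads from left to right with the fingers shut, and let each one spring back before moving on:

| Mount | Force at depth | Result |
|---|---|---|
| Left | 7.3 N at 7.1 mm | pressed about 2 mm further, then released |
| Middle | 5.3 N at 9.6 mm | softest |
| Right | 11.4 N at 7.5 mm | stiffest |

- **Tag:** it met its stop at a height of 46.8 mm with 16 N on it; 47 mm is the stated height when all the way down.
- **Last side picture against the first:** only the middle tag is down, all pads are up, and the mounts are where they were. The wrist force was back near zero.
- **Sideways force:** it reached about 7 N while pressing the right pad. I eased it off, and that tag moved less than 1 mm in the wrist pictures, which is within measuring error.
- **Bystanders:** the bead stamp and cork showed undisturbed in the last wrist picture. I did not look for the hammer, graphite block and lighter again one by one, but the fingers never went low near them.
- **Detector:** it missed the middle tag in the close-up. I went by the colour measurement and the picture instead.

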